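# Hold the cover of a terminal box shut on its cover switch

## Task

Two small terminal boxes are screwed to the mounting plate, and one of them has a cover switch whose sprung plunger stands up out of it. Pick up the loose cover, set it squarely on that box and press it down against the plunger until it is fully home, seated level on the box all round, and then keep holding it shut, ready for the screws: finish while still holding it down, pushing only a little harder than it takes to keep it shut. Do not tip the cover over, and leave the tape roll, the marker and the screwdriver where they lie.

Things in the scene. Friction and masses are not known exactly. Their poses are not given: they have to be found in the camera images.
- cover_mid (a point): centre (half-way up) of the loose cover: light grey lid like an upturned tray, 100 long (x) x 60 wide (y) x 26 mm high (z up), about 120 g, walls 4, roof 3 thick, inside of the roof 23 above its lower edge; four screw heads on its flat top. Lies open side down on the bench. The same after a half turn about z. Can be gripped across its 60 width
- cover: the same cover; origin at the centre of its lower edge plane, 13 mm below cover_mid, same axes
- box_switch: box with the switch: open light grey base 96 (x) x 56 (y) x 28 mm high to its rim, fixed; origin at the centre of its underside. A tongue 4 high inside the rim enters the cover with 1.5 clearance. Home, the cover is centred on the box, sides parallel, lower edge 28 above this origin, overhanging 2 all round. Terminals and a black cable gland (18 out) at the -x end, the switch at the +x end
- box_plain: the other terminal box, the same but with no switch; not to be used
- switch: the cover switch in box_switch: black body 20 x 30 x 39 mm high with a steel collar to 43; origin at the centre of its underside, 3 above the box's origin and 18 to its +x
- plunger_tip (a point): centre of the flat top of the switch's round steel plunger (8 mm); when free it is 56 mm above the box's origin, so the inside of the cover's roof meets it when the cover is 5 mm short of its seat
- plunger (a joint): how far the plunger is pressed down (m): 0 free, about 0.005 with the cover home. Its spring pushes up with about 4 N at 0 and 10 N at 0.005, so the cover lifts when let go. It pushes 18 mm off the cover's centre: about 14 N down at the cover's middle, less nearer the switch, just seats both ends; 15 to 20 N is plenty
- tape_roll: roll of tan adhesive tape, 96 mm diameter, 19 mm high, lying flat; bystander
- marker: marker pen, white with a black cap, about 116 mm long, 13 mm thick; bystander
- screwdriver: screwdriver with a black handle lying on the bench; bystander
Things that resemble listed ones, but are neither listed nor needed, are in the scene too. What is shaped like the cover but pink or purple is not meant. What is shaped like the box_switch but blue is not meant.

How it is judged:
By the outcome, as a careful person would: the job done as asked, in the order asked, and still so for the second after the job is handed in, while the arm keeps its last pose, push and grip.
It also fails if it takes over 45 s, if anything falls off the work surface, if the arm or the gripper's body presses on something with over 40 N, if the wrist force passes 120 N, or if a joint passes its speed limit or range.

## Robot

A 7-joint arm with a two-finger parallel gripper is mounted at the origin on the work surface. World frame = base frame: x ahead of the robot, y to its left, z up, the work surface at z = 0. Lengths are in m, angles in rad, forces in N, time in s.
With the tool pointing down it reaches from about 0.4 to 0.85 m from the base axis. Payload 10.4 kg.
Tool frame: the origin (TCP) lies between the finger pads; the fingertips stand 19 mm ahead of it and the grasp point (between the pads) is the TCP (nose_length is the distance from the TCP to the fingertips, in m); z points along the fingers, y is the line along which they close (so a half turn about z gives the same grasp; the last joint's range is limited). The gripper opens to 85 mm and grips with 20 to 120 N. Pads are 22 mm wide; open, the fingers measure 114 mm over their backs; the gripper's body (76 mm by 85 mm) begins 54 mm behind the grasp point. The pads swing forward as they close: fully open they stand 13 mm farther back than shut.
Start: joints at [-1.351, 0.332, -0.065, 1.46, 0.022, 1.35, -0.088], TCP at [0.15, 0.607, 0.25] pointing down, gripper open.
Joint ranges: [-2.6, 2.6], [-0.5, 2.12], [-1.47, 1.34], [0.16, 2.42], [-1.27, 4.41], [0.06, 2.06], [-2.6, 2.6]. Speed limits (rad/s): [2.22, 2.22, 2.79, 2.79, 3.14, 3.14, 3.14].

## Interface

Orientations are given as a rotation vector (axis times angle).
In Python, from rig import * gives the robot as it stands. The module is installed in compiled form; this text tells all that it offers.
- The arm moves only by the tool carry_out, never from a script. Its argument "increments" is a list of rows, each a list of 3 entries, a list of its own where there are three numbers: the shift along the world's x, y, z in m, then the turn about the world's z in rad, then the opening, from 0 (shut) to 1 (fully open). A call has 1 to 20 rows; each row is the pose to reach, as a shift and turn from the pose commanded when the call began; what a row does not reach only later rows make up. A row lasts 1/8 s, in which the tool goes at most 62.5 mm and 10.7 degrees, less where a joint would pass 70% of its speed; a pose out of reach is approached as far as the arm can. A call with a gripper value outside its range is refused whole. The fingers move at their own pace and stop on an object; the grip force is fixed at half the most. Time passes only in rows, so rows that repeat a pose let the fingers close. It gives the time, the measured TCP pose, the force, the opening and the grip force at its end, in the units of the state.
- get_obs(): the state, without advancing time (a new reading comes with each control period).
- camera(name): name is "side" or "top"; returns a dict with "img" (480x640x3 uint8, blue, green, red), "camera_matrix" (3x3 intrinsics, pixels), "pose" (4x4, takes a point from camera to world coordinates). Camera axes: x right, y up, looking along -z (the intrinsics and any distortion apply to the point x, -y, -z); pixel columns grow to the right and rows downward; lengths in m; the calibration is good to about 2 mm. A picture is of the moment at which its call begins. There is no depth.
- hand_in(): hands the job in; it is judged then, once.
The state is a dict: "time": time; "joints": joint angles; "dq": joint speeds; "tau": joint torques, N m; "position": TCP position; "tool_rot": TCP orientation; "contact_force": force on the tool from outside, world axes, zero at the start; "torque": the same for the moment, N m; "gripper_width": finger opening in m; "grasp_force": force on a finger pad.
Only numpy, scipy, OpenCV 4.12 (cv2) and the standard library are available. Lean on these libraries where they do the work, as an engineer would, in place of code of your own. Each camera call takes 0.05 s, during which the arm holds its last target. There are 200 camera calls.

## Working session

There is one attempt and no reset: what is moved stays moved. The work goes in short steps, Python scripts to look and compute and a tool call to move; the robot and the scene stay as the last step left them, time stands still between calls to the robot, and variables do not carry over. Pictures are saved under pics/ and viewed, at most 10 in all, crops included, and the job is handed in when it is done.

Besides the shell and the picture viewer there is one more tool, called after "Request:" in YAML: its name, and indented under it one key for each argument. carry_out: Moves the arm, as the interface text tells. Its arguments: {"type":"object","properties":{"increments":{"type":"array","items":{"type":"array"}}},"required":["increments"]}

```bash
mkdir -p pics
python3 - <<'E'
from rig import *
import cv2
for n in ("top","side"):
    c=camera(n); cv2.imwrite(f"pics/{n}0.png",c["img"]); print(n,c["camera_matrix"].tolist(),c["pose"].round(4).tolist(),[k for k in c])
o=get_obs(); print(o)
E
```

```text
top [[500.34938876638665, 0.0, 314.11454022552175], [0.0, 500.34938876638665, 241.5650241748955], [0.0, 0.0, 1.0]] [[-0.0162, 0.988, -0.1537, 0.4038], [-0.9997, -0.0184, -0.0128, 0.0072], [-0.0155, 0.1534, 0.988, 1.2807], [0.0, 0.0, 0.0, 1.0]] ['img', 'camera_matrix', 'pose']
side [[440.5216199272692, 0.0, 325.3753875159687], [0.0, 440.5216199272692, 237.81634472179863], [0.0, 0.0, 1.0]] [[-0.9977, 0.0228, -0.0639, 0.5137], [-0.0657, -0.5611, 0.8251, 0.9948], [-0.017, 0.8274, 0.5613, 0.764], [0.0, 0.0, 0.0, 1.0]] ['img', 'camera_matrix', 'pose']
{'time': 0.1, 'joints': array([-1.35062047,  0.33279229, -0.06468176,  1.46085583,  0.02161918,
        1.34989645, -0.08850855]), 'dq': array([-0.00095693, -0.00122177, -0.00104701, -0.00034065,  0.00010858,
        0.00199144, -0.00049957]), 'tau': array([ 2.17102206e-03, -6.26741624e+01,  4.96369845e-02, -3.92431355e+01,
        1.63614471e-02,  6.89479421e-03, -2.45048381e-05]), 'position': array([0.15019258, 0.60636675, 0.24960638]), 'tool_rot': array([-3.80410681e-01, -3.11840403e+00,  1.96988250e-03]), 'contact_force': array([-0.95017868, -0.05318259, -0.30590336]), 'torque': array([-0.04044922, -0.04362485,  0.04020209]), 'grasp_force': 0.0, 'gripper_width': 0.08532314828655349}
```

View pics/top0.png

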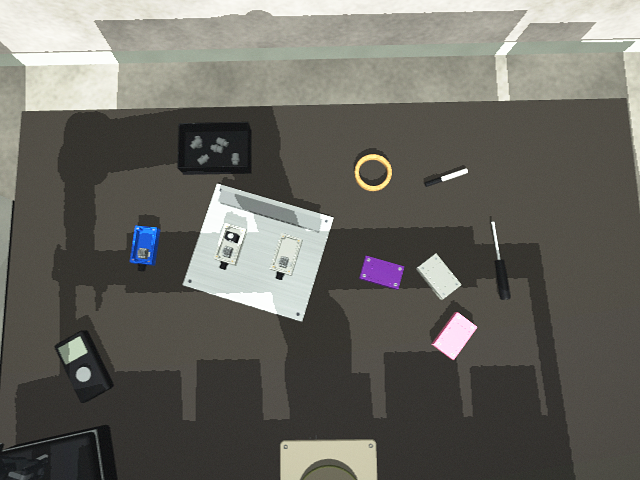

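View pics/side0.png

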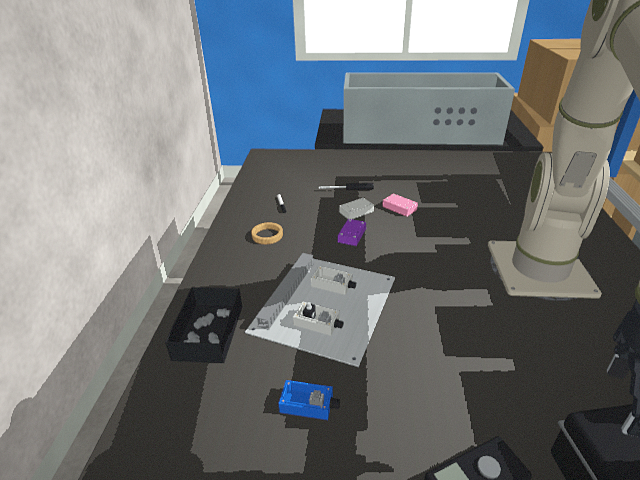

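The top view shows the loose cover at about (439,277), the switch box at (230,244) with its dark switch at the upper end, the plain box at (287,256), and decoys in purple, pink and blue. The side view shows the switch box at (317,318) and the cover at (357,209). Next I'll zoom in and segment.

```bash
cat > h.py <<'E'
from rig import *
import cv2, numpy as np
def ray(c,uv):
    K,P=c["camera_matrix"],c["pose"]; uv=np.atleast_2d(np.asarray(uv,float))
    d=np.c_[(uv[:,0]-K[0,2])/K[0,0],-(uv[:,1]-K[1,2])/K[1,1],-np.ones(len(uv))]
    return P[:3,3],d@P[:3,:3].T
def on(c,uv,z):
    o,d=ray(c,uv); return o+d*((z-o[2])/d[:,2])[:,None]
def tri(c1,u1,c2,u2):
    (o1,d1),(o2,d2)=ray(c1,u1),ray(c2,u2); A=np.c_[d1[0],-d2[0]]
    t=np.linalg.lstsq(A,o2-o1,rcond=None)[0]; a,b=o1+t[0]*d1[0],o2+t[1]*d2[0]
    return (a+b)/2,np.linalg.norm(a-b)
def proj(c,p):
    P,K=c["pose"],c["camera_matrix"]; q=(np.atleast_2d(p)-P[:3,3])@P[:3,:3]
    return np.c_[K[0,2]+K[0,0]*q[:,0]/-q[:,2],K[1,2]-K[1,1]*q[:,1]/-q[:,2]]
E
python3 - <<'E'
from h import *
T,S=camera("top"),camera("side")
def crop(c,x,y,w,h,W,H): return cv2.resize(c["img"][y:y+h,x:x+w],(W,H),interpolation=cv2.INTER_CUBIC)
a=np.hstack([crop(T,205,215,60,60,400,400)[:300*1+100],crop(S,280,290,80,60,400,400)])
a=np.hstack([crop(T,200,215,67,50,400,300),crop(T,405,245,67,60,400,300)])
b=np.hstack([crop(S,285,290,67,50,400,300),crop(S,325,190,67,50,400,300)])
cv2.imwrite("pics/z1.png",np.vstack([a,b]))
for n,c,(x,y,w,h) in (("top",T,(410,245,60,60)),("side",S,(333,193,45,32))):
    g=c["img"][y:y+h,x:x+w]; hsv=cv2.cvtColor(g,cv2.COLOR_BGR2HSV)
    m=((hsv[...,2]>125)&(hsv[...,1]<50)).astype(np.uint8)
    k=max(cv2.findContours(m,0,1)[0],key=cv2.contourArea)
    M=cv2.moments(k); print(n,M["m10"]/M["m00"]+x,M["m01"]/M["m00"]+y,cv2.contourArea(k))
    bx=cv2.boxPoints(cv2.minAreaRect(k))+[x,y]; print(bx.tolist())
    if n=="top":
        p=on(c,bx,.026); print(p.round(4),p.mean(0),[np.linalg.norm(p[i]-p[i-1]).round(4) for i in range(4)])
E
```

```text
top 438.63319810682896 276.3248816768087 986.0
[[415.6691427230835, 267.8698902130127], [436.2565040588379, 252.03345680236816], [461.31226348876953, 284.60594940185547], [440.72490310668945, 300.4423828125]]
[[ 0.5274 -0.2303  0.026 ]
 [ 0.5665 -0.2839  0.026 ]
 [ 0.4835 -0.3417  0.026 ]
 [ 0.4452 -0.2885  0.026 ]] [ 0.50565981 -0.28609487  0.026     ] [np.float64(0.1007), np.float64(0.0664), np.float64(0.1012), np.float64(0.0656)]
side 356.45 208.16703703703703 450.0
[[337.90000438690186, 205.70000076293945], [370.0, 194.99999952316284], [375.29999923706055, 210.89999771118164], [343.2000045776367, 221.5999984741211]]
```

View pics/z1.png

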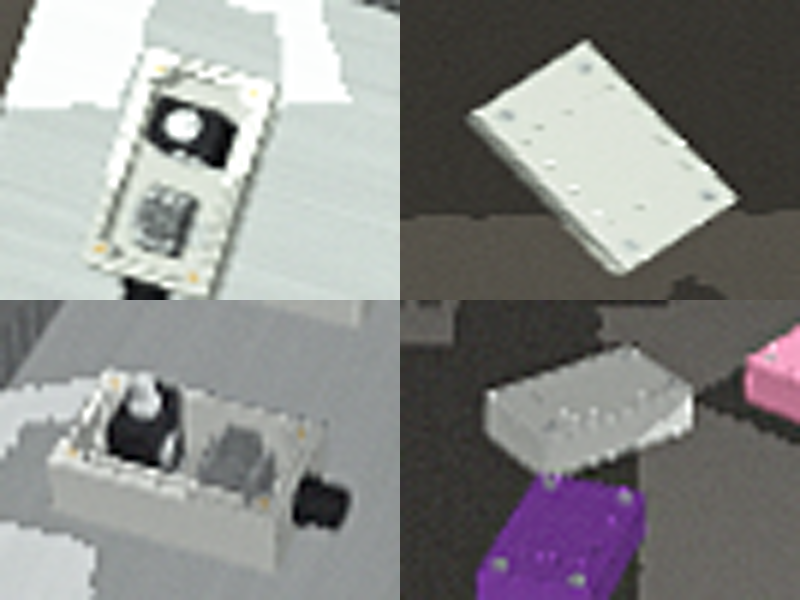

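Both box's brass inserts and the cover's screw heads are visible: inserts in top at about (227,227), (242,230), (232,261), (216,256), and the switch lies at the +x end. I'll triangulate these.

Run:
```python
from h import *
T,S=camera("top"),camera("side")
def ref(c,uv,f,r=3):
    im=c["img"].astype(float); u,v=map(int,np.round(uv)); y,x=np.mgrid[v-r:v+r+1,u-r:u+r+1]
    w=f(im[v-r:v+r+1,u-r:u+r+1]); w=np.clip(w-np.median(w)-.25*(w.max()-np.median(w)),0,None)
    return [(w*x).sum()/w.sum(),(w*y).sum()/w.sum()]
yel=lambda p:np.minimum(p[...,1],p[...,2])-p[...,0]
yel=lambda p:p[...,2]-p[...,0]
t=[(226.8,226.7),(242.5,230.5),(232.3,261.2),(216.4,256.3)]
s=[(297.1,315.3),(304.3,303.7),(335.6,312.2),(329.2,323.8)]
P=[]
for a,b in zip(t,s):
    a2,b2=ref(T,a,yel),ref(S,b,yel); p,e=tri(T,a2,S,b2); P.append(p); print(np.round(a2,1),np.round(b2,1),p.round(4),e.round(4))
P=np.array(P); print("box c",P.mean(0)); 
d=(P[0]+P[1]-P[2]-P[3])[:2]; w=(P[0]+P[3]-P[1]-P[2])[:2]; print("yaw",np.degrees(np.arctan2(d[1],d[0])),np.degrees(np.arctan2(w[1],w[0]))-90,np.linalg.norm(d)/2,np.linalg.norm(w)/2)
p,e=tri(T,[200+181/5.97,215+123/6],S,[285+146/5.97,290+82/6]); print("plunger",p,e)
dark=lambda p:p[...,0]*1.-p[...,2]
t=[(422.9,268),(436,258.6),(456.6,284),(443.5,294)]
q=np.array([ref(T,a,dark,2) for a in t]); print(q.round(1).tolist())
for z in (.026,):
    C=on(T,q,z); print(C.round(4),C.mean(0)); d=(C[0]+C[1]-C[2]-C[3])[:2]; w=(C[0]+C[3]-C[1]-C[2])[:2]
    print(np.degrees(np.arctan2(d[1],d[0])),np.degrees(np.arctan2(w[1],w[0]))-90,np.linalg.norm(d)/2,np.linalg.norm(w)/2)
print(on(T,proj(T,[[0,0,0]]),0))
# cover screws in side: crop2 origin (325,190) scale 5.97,6
ss=[[325+x/5.97,190+y/6] for x,y in ((290,88),(232,52),(95,92),(150,125))]
print(on(S,ss,.026).round(4),on(S,ss,.026).mean(0))
```

```text
[226.4 226. ] [296.6 314.9] [0.6427 0.2457 0.033 ] 0.0013
[242. 230.] [303.9 303.4] [0.6306 0.2059 0.0337] 0.0004
[231.9 260.8] [335.  311.7] [0.5532 0.231  0.0333] 0.0009
[216.4 256. ] [328.8 323.3] [0.5657 0.2701 0.0338] 0.0003
box c [0.59805977 0.23817389 0.03345675]
yaw -17.772391423040816 -17.310116527416298 0.08108093571412835 0.04137588824294776
plunger [0.61339648 0.2312337  0.05668858] 0.00014974110156291875
[[422.4, 267.8], [435.3, 258.0], [456.0, 283.5], [443.3, 293.6]]
[[ 0.5272 -0.2471  0.026 ]
 [ 0.5515 -0.2808  0.026 ]
 [ 0.4866 -0.3286  0.026 ]
 [ 0.462  -0.2958  0.026 ]] [ 0.50682734 -0.28809294  0.026     ]
36.574015349307004 36.39441348899521 0.08101404127226364 0.04126423947339199
[[-2.22044605e-16  4.33680869e-18  0.00000000e+00]]
[[ 0.4495 -0.2936  0.026 ]
 [ 0.4817 -0.3336  0.026 ]
 [ 0.5585 -0.2852  0.026 ]
 [ 0.527  -0.2503  0.026 ]] [ 0.50417653 -0.29067452  0.026     ]
```

Request:
carry_out:
  increments:
    - [[0.05,-0.03,0],0,1]
    - [[0.11,-0.06,0],-0.1,1]
    - [[0.16,-0.1,0],-0.25,1]
    - [[0.21,-0.13,0],-0.4,1]
    - [[0.25,-0.17,0],-0.55,1]
    - [[0.3,-0.2,0],-0.7,1]
    - [[0.33,-0.25,0],-0.85,1]
    - [[0.35,-0.3,0],-1.0,1]
    - [[0.35,-0.35,0],-1.15,1]
    - [[0.35,-0.4,0],-1.3,1]
    - [[0.35,-0.45,0],-1.45,1]
    - [[0.35,-0.5,0],-1.6,1]
    - [[0.35,-0.55,0],-1.75,1]
    - [[0.35,-0.6,0],-1.9,1]
    - [[0.35,-0.65,0],-2.0,1]
    - [[0.35,-0.7,-0.02],-2.1,1]
    - [[0.35,-0.75,-0.04],-2.2,1]
    - [[0.35,-0.8,-0.06],-2.262,1]
    - [[0.35,-0.85,-0.08],-2.262,1]
    - [[0.35,-0.9,-0.1],-2.262,1]

```text
time: 2.8
position: [0.5004, -0.2946, 0.1498]
tool_rot: [2.983, 0.985, 0.001]
contact_force: [0.2, 0.7, 0.6]
gripper_width: 0.0852
grasp_force: 0.0
```

Run:
```python
from h import *
from scipy.spatial.transform import Rotation as R
T,S=camera("top"),camera("side"); o=get_obs()
print(o["time"],o["position"],np.degrees(np.arctan2(*R.from_rotvec(o["tool_rot"]).as_matrix()[[1,0],1])),o["joints"].round(2),o["contact_force"])
f=lambda c,x,y,w,h:cv2.resize(c["img"][y:y+h,x:x+w],(400,400))
cv2.imwrite("pics/a1.png",np.hstack([f(T,380,220,100,100),f(S,300,140,100,100)]))
```

```text
2.9 [ 0.49717065 -0.29883626  0.14835365] -53.92706141359402 [-0.18  0.39  0.79  1.74 -0.3   1.14 -0.24] [0.24244209 0.30040492 0.00444385]
```

View pics/a1.png

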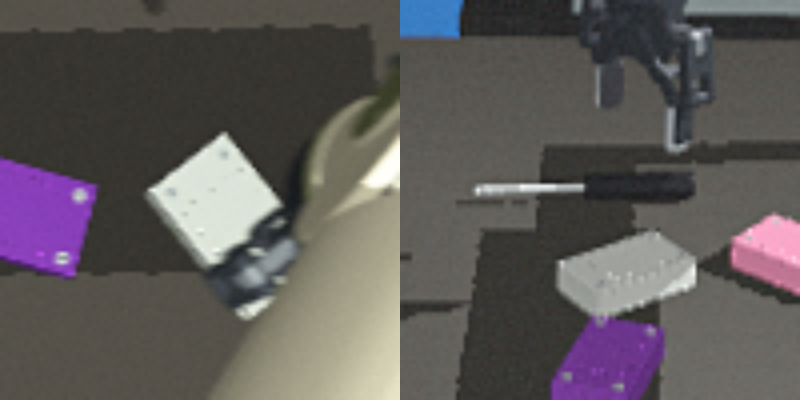

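The gripper stands correctly over the cover, with fingers straddling it; the fingertips are at side pixels about (369.5,177) and (352,166). I'll work out the tip height from that.

Run:
```python
from h import *
S=camera("side"); o=get_obs(); p=o["position"]; print(p)
d=np.array([.589,-.808,0])
for z in (0.125,.13,.135,.14,.145):
    q=np.array([p-.047*d,p+.047*d]); q[:,2]=z; print(z,proj(S,q).round(1).tolist())
```

```text
[ 0.49842498 -0.29614302  0.14917979]
0.125 [[368.5, 182.9], [351.3, 172.1]]
0.13 [[368.6, 181.4], [351.4, 170.7]]
0.135 [[368.6, 180.0], [351.4, 169.3]]
0.14 [[368.7, 178.6], [351.4, 167.9]]
0.145 [[368.7, 177.1], [351.4, 166.5]]
```

Request:
carry_out:
  increments:
    - [[0,0,-0.03],0,1]
    - [[0,0,-0.07],0,1]
    - [[0,0,-0.1],0,1]
    - [[0,0,-0.12],0,1]
    - [[0,0,-0.13],0,1]
    - [[0,0,-0.134],0,1]
    - [[0,0,-0.134],0,1]
    - [[0,0,-0.134],0,1]

```text
time: 3.95
position: [0.5007, -0.2936, 0.0171]
tool_rot: [2.983, 0.983, 0.002]
contact_force: [-0.5, 0.3, -0.2]
gripper_width: 0.0854
grasp_force: 0.0
```

Request:
carry_out:
  increments:
    - [[0,0,0],0,0.6]
    - [[0,0,0],0,0.6]
    - [[0,0,0],0,0.3]
    - [[0,0,0],0,0]
    - [[0,0,0],0,0]
    - [[0,0,0],0,0]
    - [[0,0,0],0,0]

```text
time: 4.82
position: [0.5006, -0.2935, 0.017]
tool_rot: [2.983, 0.983, 0.001]
contact_force: [-1.3, 0.5, 5.6]
gripper_width: 0.0586
grasp_force: 65.1
```

Request:
carry_out:
  increments:
    - [[0,0,0.02],0,0]
    - [[0,0,0.05],0,0]
    - [[0,0,0.08],0.05,0]
    - [[0,0.03,0.1],0.15,0]
    - [[0.01,0.07,0.11],0.3,0]
    - [[0.02,0.11,0.11],0.45,0]
    - [[0.03,0.15,0.11],0.6,0]
    - [[0.04,0.19,0.11],0.75,0]
    - [[0.05,0.23,0.11],0.9,0]
    - [[0.06,0.27,0.11],1.05,0]
    - [[0.07,0.31,0.11],1.2,0]
    - [[0.08,0.35,0.11],1.35,0]
    - [[0.09,0.39,0.11],1.5,0]
    - [[0.1,0.43,0.11],1.65,0]
    - [[0.105,0.47,0.11],1.8,0]
    - [[0.1055,0.5,0.11],1.95,0]
    - [[0.1055,0.52,0.11],2.1,0]
    - [[0.1055,0.5286,0.11],2.199,0]
    - [[0.1055,0.5286,0.11],2.199,0]
    - [[0.1055,0.5286,0.11],2.199,0]

```text
time: 7.32
position: [0.606, 0.2343, 0.1269]
tool_rot: [0.484, 3.103, -0.001]
contact_force: [-0.8, -0.5, -0.8]
gripper_width: 0.059
grasp_force: 64.7
```

Request:
carry_out:
  increments:
    - [[0,0,-0.01],0,0]
    - [[0,0,-0.01],0,0]
    - [[0,0,-0.01],0,0]

```text
time: 7.7
position: [0.6057, 0.2351, 0.1161]
tool_rot: [-0.479, -3.104, 0.0]
contact_force: [-0.5, 0.6, -1.0]
gripper_width: 0.0591
grasp_force: 64.7
```

Run:
```python
from h import *
from scipy.spatial.transform import Rotation as R
T,S=camera("top"),camera("side"); o=get_obs()
print(o["time"],o["position"],np.degrees(np.arctan2(*R.from_rotvec(o["tool_rot"]).as_matrix()[[1,0],1])),o["tool_rot"],o["joints"].round(2),o["contact_force"])
cv2.imwrite("pics/Tb.png",T["img"]);cv2.imwrite("pics/Sb.png",S["img"])
f=lambda c,x,y,w,h:cv2.resize(c["img"][y:y+h,x:x+w],(400,400),interpolation=cv2.INTER_CUBIC)
cv2.imwrite("pics/b1.png",np.hstack([f(T,185,195,80,80),f(S,270,255,80,80)]))
```

```text
7.8 [0.60584341 0.23523074 0.11643789] 72.4636560440708 [4.78873853e-01 3.10474370e+00 1.84825960e-04] [-0.58  0.49  0.18  1.55 -0.1   1.11  0.89] [ 0.4137353  -0.38648749 -0.54536493]
```

View pics/b1.png

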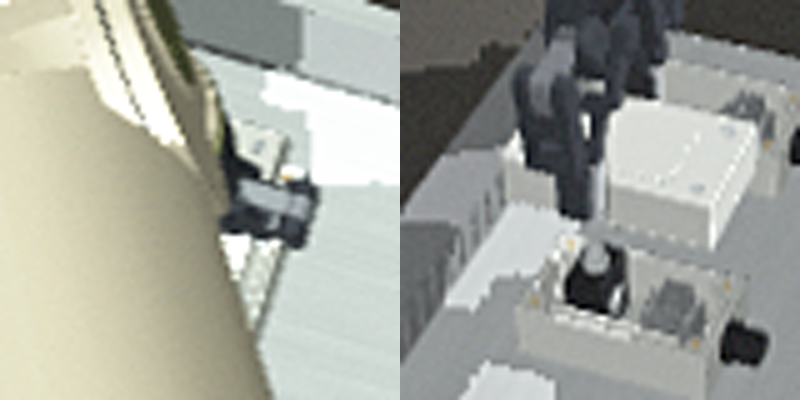

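The side view shows the cover level, held above the box, with its two -x-end screws at about side pixels (335.4,281.0) and (329.6,292.4); the top view is mostly hidden by the arm.

Run:
```python
from h import *
S=camera("side");o=get_obs();z=o["position"][2]-.017+.026; print(o["position"])
im=S["img"].astype(float)
def ref(uv,f,r):
    u,v=map(int,np.round(uv)); y,x=np.mgrid[v-r:v+r+1,u-r:u+r+1]
    w=f(im[v-r:v+r+1,u-r:u+r+1]); w=np.clip(w-np.median(w)-.25*(w.max()-np.median(w)),0,None)
    return [(w*x).sum()/w.sum(),(w*y).sum()/w.sum()]
q=np.array([ref(u,lambda p:p[...,0]-p[...,2],2) for u in ((334.9,280.5),(329.1,291.9))]); print(q.round(1).tolist())
C=on(S,q,z); B=on(S,[[335.0,311.7],[328.8,323.3]],.0335)
print("cover screws",C.round(4),"box",B.round(4)); 
a=lambda P:np.degrees(np.arctan2(*(P[1]-P[0])[[1,0]]))
print("diff mean",(C-B).mean(0).round(4),a(C)-90,a(B)-90,np.linalg.norm(C[1]-C[0]))
# box inserts by both views: [-x,-y] .5532,.2310 ; [-x,+y] .5657,.2701
```

```text
[0.60585833 0.23524934 0.11648046]
[[335.8, 280.2], [329.0, 292.2]]
cover screws [[0.5516 0.2256 0.1255]
 [0.5645 0.267  0.1255]] box [[0.5536 0.231  0.0335]
 [0.566  0.2697 0.0335]]
diff mean [-0.0018 -0.004   0.092 ] -17.401784516305995 -17.784546674768563 0.04342165128082415
```

Run:
```python
from h import *
T=camera("top");S=camera("side");im=T["img"].astype(float)
u,v,r=236,224,2; y,x=np.mgrid[v-r:v+r+1,u-r:u+r+1]; p=im[v-r:v+r+1,u-r:u+r+1]; w=p[...,0]-p[...,2]; print(w.astype(int)); print(p.sum(2).astype(int))
w=np.clip(w-np.median(w)-.25*(w.max()-np.median(w)),0,None); q=[(w*x).sum()/w.sum(),(w*y).sum()/w.sum()]
c=np.array([.6058,.2352]);ex=np.array([.954,-.301]);ey=np.array([.301,.954])
print(q); 
for z in (.1215,.1255):
    a=on(T,[q],z)[0]; print(a, "expected if cover centred on TCP axis",c-.008*ex+.0405*ex-.0206*ey)
print("box insert",on(T,[[242,230]],.0335),on(T,[[242,230]],.037))
for z in (.1215,.1255):print(on(S,[[335.8,280.2],[329.0,292.2]],z).mean(0), c-.0485*ex)
```

```text
[[-4 -4 -4 -6 -9]
 [-4  1  8  3 -3]
 [-4  2  6  4  0]
 [-3  5  7  4 -5]
 [-5 -5 -6 -6 -4]]
[[669 664 661 669 670]
 [667 612 529 593 664]
 [666 599 525 568 663]
 [684 616 571 647 664]
 [628 698 684 677 671]]
[np.float64(236.1), np.float64(224.08)]
[0.62934502 0.20593361 0.1215    ] expected if cover centred on TCP axis [0.6306044 0.2057651]
[0.62856685 0.20524797 0.1255    ] expected if cover centred on TCP axis [0.6306044 0.2057651]
box insert [[0.63088609 0.20589097 0.0335    ]] [[0.63024891 0.20533348 0.037     ]]
[0.55837293 0.24161746 0.1215    ] [0.559531  0.2497985]
[0.55809482 0.24630648 0.1255    ] [0.559531  0.2497985]
```

Request:
carry_out:
  increments:
    - [[0.0015,0.001,-0.02],0,0]
    - [[0.0015,0.001,-0.04],0,0]
    - [[0.0015,0.001,-0.05],0,0]
    - [[0.0015,0.001,-0.056],0,0]
    - [[0.0015,0.001,-0.056],0,0]
    - [[0.0015,0.001,-0.056],0,0]
    - [[0.0015,0.001,-0.056],0,0]

```text
time: 8.82
position: [0.6076, 0.2364, 0.0609]
tool_rot: [0.478, 3.104, 0.001]
contact_force: [-0.3, 0.4, -2.0]
gripper_width: 0.059
grasp_force: 64.7
```

Run:
```python
from h import *
T,S=camera("top"),camera("side"); o=get_obs()
print(o["time"],o["position"],o["contact_force"])
cv2.imwrite("pics/Sc.png",S["img"])
f=lambda c,x,y,w,h:cv2.resize(c["img"][y:y+h,x:x+w],(400,400),interpolation=cv2.INTER_CUBIC)
cv2.imwrite("pics/c1.png",np.hstack([f(T,205,205,60,60),f(S,285,275,60,60)]))
```

```text
8.925 [0.60744879 0.2364011  0.06079373] [ 0.31021678  0.00086965 -0.04133094]
```

View pics/c1.png

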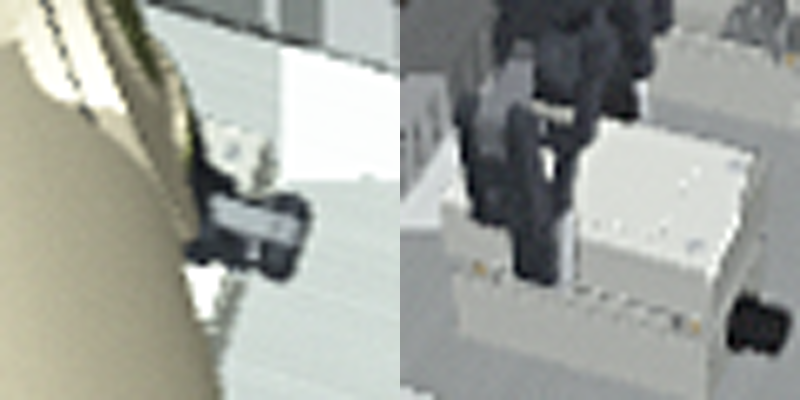

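The cover hovers just above the plunger, level and parallel; two cover screws are at about side (334.8,299.0) and (329.0,311.0), one at top (239.5,227.0), and the near brass insert at side (328.8,323.3).

Run:
```python
from h import *
T=camera("top");S=camera("side");zc=get_obs()["position"][2]-.017+.026
def ref(c,uv,r=2):
    im=c["img"].astype(float);u,v=map(int,np.round(uv)); y,x=np.mgrid[v-r:v+r+1,u-r:u+r+1]; p=im[v-r:v+r+1,u-r:u+r+1]; w=p[...,0]-p[...,2]
    w=np.clip(w-np.median(w)-.25*(w.max()-np.median(w)),0,None); return [(w*x).sum()/w.sum(),(w*y).sum()/w.sum()]
E=np.array([[.954,-.301],[.301,.954]])
qt=ref(T,(239.45,227)); qs=[ref(S,u) for u in ((334.8,299),(329.05,310.95))]; print(zc,qt,qs)
for rim in (.0305,.0335):
    d=(on(T,[qt],zc)-on(T,[[242,230]],rim))[0,:2]; print("top long,lat mm",1e3*E@d)
    d=(on(S,qs,zc)-on(S,[[335.0,311.7],[328.8,323.3]],rim)); print("side",[1e3*E@k[:2] for k in d])
print([np.round(1e3*E@on(S,[k],zc)[0,:2],1) for k in qs])
```

```text
0.06956182984818089 [np.float64(239.38235294117646), np.float64(227.52941176470588)] [[np.float64(335.3703703703704), np.float64(299.18518518518516)], [np.float64(328.9259259259259), np.float64(311.44444444444446)]]
top long,lat mm [-0.84716974  0.03204357]
side [array([-0.73639869, -1.03282836]), array([-1.40065446,  1.48540566])]
top long,lat mm [-0.46996505  0.65230317]
side [array([ 0.36413998, -3.97600305]), array([-0.29931963, -1.29089145])]
[array([459., 383.]), array([458.5, 426.3])]
```

Request:
carry_out:
  increments:
    - [[0.001,-0.0003,0],0,0]
    - [[0.001,-0.0003,-0.003],0,0]
    - [[0.001,-0.0003,-0.006],0,0]
    - [[0.001,-0.0003,-0.006],0,0]
    - [[0.001,-0.0003,-0.006],0,0]

```text
time: 9.65
position: [0.6082, 0.236, 0.0542]
tool_rot: [-0.478, -3.105, 0.0]
contact_force: [0.8, 0.7, -0.8]
gripper_width: 0.0589
grasp_force: 64.9
```

Request:
carry_out:
  increments:
    - [[0,0,-0.001],0,0]
    - [[0,0,-0.002],0,0]
    - [[0,0,-0.003],0,0]
    - [[0,0,-0.003],0,0]
    - [[0,0,-0.003],0,0]

```text
time: 10.28
position: [0.6083, 0.236, 0.0517]
tool_rot: [0.479, 3.105, 0.0]
contact_force: [-2.4, -0.1, 5.8]
gripper_width: 0.0587
grasp_force: 65.4
```

Request:
carry_out:
  increments:
    - [[0,0,-0.0005],0,0]
    - [[0,0,-0.001],0,0]
    - [[0,0,-0.001],0,0]
    - [[0,0,-0.001],0,0]

```text
time: 10.78
position: [0.6083, 0.236, 0.0508]
tool_rot: [0.479, 3.105, 0.0]
contact_force: [-3.5, -1.2, 7.5]
gripper_width: 0.0588
grasp_force: 65.6
```

Request:
carry_out:
  increments:
    - [[0,0,-0.0005],0,0]
    - [[0,0,-0.001],0,0]
    - [[0,0,-0.001],0,0]
    - [[0,0,-0.001],0,0]

```text
time: 11.28
position: [0.6083, 0.236, 0.0499]
tool_rot: [0.479, 3.105, 0.001]
contact_force: [-3.2, -1.5, 7.8]
gripper_width: 0.0586
grasp_force: 65.7
```

Request:
carry_out:
  increments:
    - [[-0.0005,0.0002,-0.0005],0,0]
    - [[-0.0005,0.0002,-0.001],0,0]
    - [[-0.0005,0.0002,-0.001],0,0]
    - [[-0.0005,0.0002,-0.001],0,0]

```text
time: 11.78
position: [0.6083, 0.236, 0.0492]
tool_rot: [0.479, 3.104, 0.001]
contact_force: [-2.3, -1.7, 8.6]
gripper_width: 0.0588
grasp_force: 65.8
```

Request:
carry_out:
  increments:
    - [[0,0,-0.0005],0,0]
    - [[0,0,-0.001],0,0]
    - [[0,0,-0.001],0,0]
    - [[0,0,-0.001],0,0]

```text
time: 12.28
position: [0.6084, 0.236, 0.049]
tool_rot: [0.479, 3.104, 0.001]
contact_force: [-5.0, -2.4, 15.3]
gripper_width: 0.0586
grasp_force: 66.8
```

Run:
```python
from h import *
T,S=camera("top"),camera("side"); o=get_obs()
print(o["time"],o["position"],o["contact_force"],o["torque"])
f=lambda c,x,y,w,h:cv2.resize(c["img"][y:y+h,x:x+w],(400,400),interpolation=cv2.INTER_CUBIC)
cv2.imwrite("pics/d1.png",np.hstack([f(T,205,205,60,60),f(S,285,275,60,60)]))
```

```text
12.375 [0.60838231 0.23604403 0.04901288] [-5.47469538 -4.02266171 15.42945719] [-0.67103536  1.17092311 -0.0716695 ]
```

View pics/d1.png

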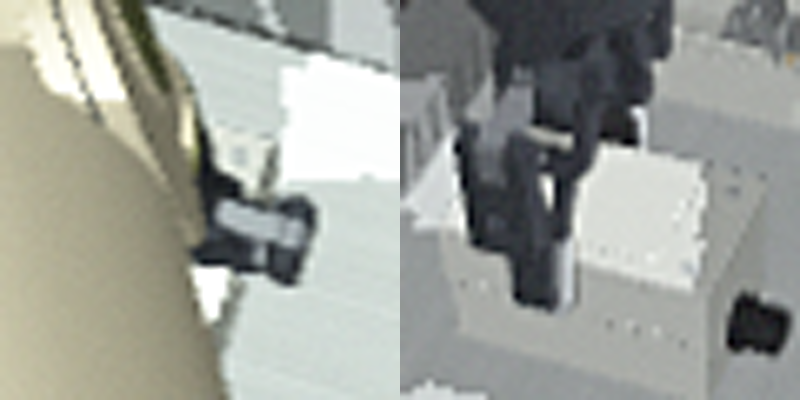

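The side view shows the cover closed on the box with no visible gap, and the top view shows it aligned. The force has jumped from the spring slope to a stiff stop at about 5 mm of travel. I'll trim the push and the lateral force.

Request:
carry_out:
  increments:
    - [[-0.0005,-0.0004,-0.0001],0,0]
    - [[-0.0005,-0.0004,-0.0003],0,0]
    - [[-0.0005,-0.0004,-0.0003],0,0]
    - [[-0.0005,-0.0004,-0.0003],0,0]

```text
time: 12.88
position: [0.6083, 0.2361, 0.049]
tool_rot: [0.479, 3.103, 0.002]
contact_force: [-4.3, -2.1, 15.5]
gripper_width: 0.059
grasp_force: 66.7
```

Run:
```python
from h import *
o=get_obs(); print(o["time"],o["position"],o["contact_force"],o["torque"],o["tool_rot"])
T,S=camera("top"),camera("side")
g=S["img"][268:340,285:357]; g=cv2.createCLAHE(4,(2,2)).apply(cv2.cvtColor(g,cv2.COLOR_BGR2GRAY))
cv2.imwrite("pics/e1.png",cv2.resize(g,(600,600),interpolation=cv2.INTER_CUBIC))
```

```text
12.875 [0.60833865 0.23605338 0.04901308] [-4.3232114  -2.08861954 15.50832985] [-0.4321666   0.87764578 -0.05629433] [4.78516694e-01 3.10269739e+00 2.47221103e-03]
```

View pics/e1.png

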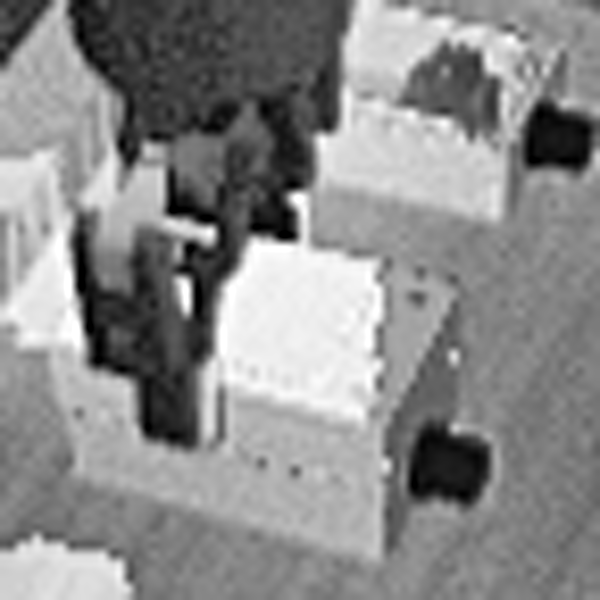

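Request:
carry_out:
  increments:
    - [[-0.0002,-0.0002,-0.0003],0,0]
    - [[-0.0002,-0.0002,-0.0003],0,0]
    - [[-0.0002,-0.0002,-0.0003],0,0]
    - [[-0.0002,-0.0002,-0.0003],0,0]
    - [[-0.0002,-0.0002,-0.0003],0,0]
    - [[-0.0002,-0.0002,-0.0003],0,0]

```text
time: 13.72
position: [0.6084, 0.236, 0.049]
tool_rot: [0.478, 3.102, 0.003]
contact_force: [-3.4, -1.4, 17.2]
gripper_width: 0.0594
grasp_force: 66.9
```

Run:
```python
from h import *
for i in range(4):
    S=camera("side"); o=get_obs(); print(o["time"],o["position"].round(5),o["contact_force"].round(1),o["torque"].round(2),o["tool_rot"].round(4))
qs=[]
im=S["img"].astype(float)
for u in ((335.3,303),(329,315)): 
    r=3;u0,v0=map(int,u);p=im[v0-r:v0+r+1,u0-r:u0+r+1];print((p[...,0]-p[...,2]).astype(int))
```

```text
13.775 [0.60833 0.23604 0.04899] [-2.7 -1.8 16. ] [-0.48  0.88 -0.07] [4.7830e-01 3.1023e+00 3.0000e-03]
13.825 [0.60835 0.23603 0.04902] [-3.7 -1.  16.1] [-0.48  0.99 -0.02] [4.7830e-01 3.1023e+00 3.1000e-03]
13.875 [0.60833 0.23603 0.04901] [-3.6 -1.5 16.8] [-0.42  0.94 -0.  ] [4.7830e-01 3.1023e+00 3.1000e-03]
13.925 [0.60835 0.23603 0.04903] [-4.2 -1.1 16. ] [-0.43  0.94 -0.07] [4.7830e-01 3.1022e+00 3.1000e-03]
[[ 0  4  3  7  4  5  5]
 [ 0 -2 -1 -3  2  2  4]
 [-1 -2  0  2 -3 -4 -1]
 [-3  1  6  8  2 -4 -1]
 [-4 -4  7  3  0 -3 -1]
 [-1 -1 -2 -1 -4 -3 -2]
 [-2 -3 -4 -2 -1 -2 -2]]
[[-2 -1 -2 -2 -2 -1 -3]
 [-3 -2 -1  0 -3 -3 -3]
 [-3  3  4  6  2 -3 -3]
 [-1  3  8  8  2 -1  0]
 [-4 -2  2  4 -1 -4 -1]
 [-1 -3 -3  2 -3 -1 -2]
 [-1  0 -3 -1 -2 -5 -1]]
```

Request:
carry_out:
  increments:
    - [[0.0006,0.0004,-0.0002],0,0]
    - [[0.0006,0.0004,-0.0002],0,0]
    - [[0.0006,0.0004,-0.0002],0,0]
    - [[0.0006,0.0004,-0.0002],0,0]
    - [[0.0006,0.0004,-0.0002],0,0]

```text
time: 14.55
position: [0.6084, 0.2361, 0.049]
tool_rot: [0.479, 3.104, 0.002]
contact_force: [-8.0, -2.5, 20.8]
gripper_width: 0.059
grasp_force: 67.5
```

Run:
```python
from h import *
for i in range(3):
    S=camera("side"); o=get_obs(); print(o["time"],o["position"].round(5),o["contact_force"].round(1),o["torque"].round(2),o["tool_rot"].round(4))
```

```text
14.6 [0.60839 0.23604 0.04896] [-6.7 -3.1 21.2] [-0.94  1.78 -0.07] [4.7860e-01 3.1035e+00 1.7000e-03]
14.65 [0.60839 0.23605 0.04897] [-8.  -3.4 20.1] [-0.97  1.81 -0.02] [4.7870e-01 3.1035e+00 1.8000e-03]
14.7 [0.60837 0.23607 0.04895] [-8.  -3.1 22. ] [-0.95  1.82 -0.04] [4.7860e-01 3.1035e+00 1.8000e-03]
```

Request:
carry_out:
  increments:
    - [[-0.0003,-0.0002,0.0002],0,0]
    - [[-0.0003,-0.0002,0.0002],0,0]
    - [[-0.0003,-0.0002,0.0002],0,0]
    - [[-0.0003,-0.0002,0.0002],0,0]
    - [[-0.0003,-0.0002,0.0002],0,0]

```text
time: 15.32
position: [0.6084, 0.236, 0.049]
tool_rot: [0.479, 3.103, 0.002]
contact_force: [-4.8, -3.1, 17.5]
gripper_width: 0.0589
grasp_force: 66.9
```

Run:
```python
from h import *
for i in range(3):
    S=camera("side"); o=get_obs(); print(o["time"],o["position"].round(5),o["contact_force"].round(1),o["torque"].round(2),o["tool_rot"].round(4))
```

```text
15.375 [0.60836 0.23601 0.04898] [-5.3 -2.2 17.5] [-0.63  1.27 -0.01] [4.7860e-01 3.1029e+00 2.4000e-03]
15.425 [0.60835 0.23605 0.04898] [-5.7 -1.1 18.4] [-0.69  1.26 -0.05] [4.7850e-01 3.1029e+00 2.3000e-03]
15.475 [0.60835 0.23605 0.04898] [-5.1 -2.1 18.1] [-0.59  1.23 -0.02] [4.7850e-01 3.1029e+00 2.3000e-03]
```

Steady at about 17.5–18 N against a firm seat, so I'm handing in.

```bash
python3 -c "
from rig import *
print(hand_in())"
```

```text
the job is handed in; nothing more can be done
None
```

I handed the job in with the cover pressed onto the switch box: it stopped firm after about 5 mm of plunger travel, the side view showed no gap on the visible sides, and the arm still holds it down with about 18 N.

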